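Close up the utensil chest after dumpling making

TASK

Close up the wooden utensil chest by pushing with the fingertips: fold its open lid down flat and push both drawers fully home, without slamming anything. What lies in the tray and in the drawers stays where it is inside the chest; do not lift any of it, and leave the other things on the table alone.

Things in the scene. Friction and masses are not known exactly. Their poses are not given: they have to be found in the camera images.
- chest: brown wooden chest fixed to the table, 160 (x) x 280 (y) x 85 mm high without its lid, 93 mm with the lid shut. Origin: centre of its underside, on the table; its x axis points from the drawer fronts to the hinge side (the drawer fronts face -x), y to its left, z up. With drawers shut their faces are flush at x = -80 mm. Above the drawers is an open tray (floor at z = 60 mm, 25 mm deep), covered by the lid.
- lid (a joint): lid angle, rad: 0 = shut flat, growing as it opens upward (starts 0.5 to 1.0, stop at 1.4). A 160 x 280 x 8 mm wooden panel, 0.3 kg, hinged along the chest's far (+x) top edge; a stiff hinge (about 0.55 N m of friction) keeps it where it is left
- lid_hinge (a point): middle of the lid's hinge line, on the chest at x = 80 mm, z = 85 mm; the line runs along the chest's y. The hinge line lies on the underside of the lid; axes parallel to the chest's
- lid_edge (a point): middle of the lid's free edge, on its outer (upper) face, 160 mm from the hinge line; its axes turn with the lid, x towards the hinge, z out of the outer face
- drawer_left (a joint): opening of the left (+y) drawer, m: 0 = fully shut, growing as it comes out along the chest's -x (starts 0.04 to 0.07). About 1.2 N of friction, light damping; stays where it is left
- drawer_right (a joint): opening of the right (-y) drawer, m, likewise
- drawer_left_knob (a point): centre of the outer end of the left drawer's round brass knob (20 mm across, standing 22 mm out from the drawer's face, 37 mm above the table). The pale wooden drawer front is 136 mm wide and 47 mm high (8 to 55 mm above the table), knob in its middle; axes parallel to the chest's
- drawer_right_knob (a point): the same on the right drawer
- press: open white plastic dumpling press lying loose in the tray: two joined 74 mm rings, 200 mm long over all, 12 mm high; origin under its centre
- spoon: steel spoon, 140 mm, lying loose in the tray near the hinge; origin under it
- cutter_left: red ring cutter, 30 mm across, 25 mm high, standing loose in the left drawer just behind its front; origin at the centre of its underside, 13 mm above the table; it rides along with the drawer
- cutter_right: green ring cutter, the same, in the right drawer
- mug: blue ceramic mug, 76 mm across, 90 mm high, beside the chest, about 210 mm from its centre; origin at its underside
- jar: amber jar with a yellow lid, 68 mm across, 100 mm high, beside the chest on the other side; origin at its underside
- bowl: white bowl, 160 mm across, 60 mm high, on the right of the table; origin at its underside
- rolling_pin: wooden rolling pin, 44 mm thick, 310 mm long, on the left of the table; origin under its centre

How it is judged:
By the outcome, as a careful person would: the job done as asked, in the order asked, and still so for the second after the job is handed in, with the robot touching nothing.
It also fails if it takes over 51 s, if anything falls off the work surface, if the arm or the gripper's body presses on something with over 40 N, if the wrist force passes 120 N, or if a joint passes its speed limit or range.

ROBOT

A 7-joint arm with a two-finger parallel gripper is mounted at the origin on the work surface. World frame = base frame: x ahead of the robot, y to its left, z up, the work surface at z = 0. Lengths are in m, angles in rad, forces in N, time in s.
With the tool pointing down it reaches from about 0.425 to 1.025 m from the base axis. Payload 9.4 kg.
Tool frame: the origin (TCP) lies midway between the tips of the shut fingers; the grasp point (between the pads) lies 19 mm behind it; z points along the fingers, x is the direction in which the jaws open and shut, and the axes are right-handed (so a half turn about z gives the same grasp; the last joint's range is limited). The gripper opens to 85 mm and grips with 20 to 120 N. Pads are 22 mm wide; open, the fingers measure 114 mm over their backs; the gripper's body (76 mm by 85 mm) begins 54 mm behind the grasp point. The pads swing forward as they close: fully open they stand 13 mm farther back than shut.
Start: joints at [-1.399, 0.599, -0.003, 1.599, 0.002, 0.943, -0.08], TCP at [0.179, 0.703, 0.231] pointing down, gripper open.
Joint ranges: [-2.57, 2.57], [-0.35, 1.97], [-1.29, 1.29], [0.11, 2.56], [-1.05, 4.19], [0.11, 1.86], [-2.63, 2.63]. Speed limits (rad/s): [2.22, 2.22, 3.01, 3.01, 3.14, 3.14, 3.14].

INTERFACE

Orientations are given as a 3x3 rotation matrix whose columns are the frame's x, y, z axes.
In Python, from workcell import arm gives the robot as it stands. Calls block until the motion is done:
- arm.goto(position, orientation): joint-space move of the TCP to a pose.
- arm.move_linear(position, rotation=None, rate=0.15, max_force=None): straight line of the TCP; rotation=None keeps the orientation; rate is the mean speed in m/s. With max_force (N) it stops when the force on the tool has changed by that much, and returns True; else False.
- arm.set_joints(angles): joint-space move.
- arm.ungrasp() and arm.close(newtons=None): open the fingers fully, or close them until they stop; newtons is the grip in N (None keeps the last).
- arm.pause(seconds).
- arm.ik(position, orientation): joint angles nearest the present ones, or None.
- arm.get_obs(): the state.
- arm.snapshot(name): name is "scene" or "top" or "wrist"; returns (picture, depth): 384x512x3 uint8, red, green, blue; 384x512 float32, m along the optical axis (not along the pixel's ray), 0 where there is no reading.
- arm.calibration(name): a dict with "camera_matrix" (3x3 intrinsics, pixels), "extrinsics" (4x4, takes a point from camera to world coordinates); the wrist camera has in their place "hand_eye" (4x4, takes a point from camera to tool coordinates, whose origin is the TCP and whose axes are the tool frame's). Camera axes: x right, y down, z forward; pixel columns grow to the right and rows downward; lengths in m; the calibration is good to about 2 mm. A picture is of the moment at which its call begins: read the wrist's pose just before it. calibration takes no time and is no camera call.
A pose or a line that the arm cannot do raises arm.Unreachable and nothing moves.
- arm.hand_in(): hands the job in, once; it reports no verdict.
Trained networks look in the newest picture that a camera, given by its name, has taken for a name from the list of things; names that differ only in an ending like _2 or _b are one class to them, and where a whole thing is asked for, a point or a joint stands for the part that bears it (a point fixed in the world has none). Each returns a list of dicts, best first, with "score" (0 to 1); they miss things now and then, are a little off and sometimes report something else, mostly with a low value. They report only what shows in the picture. A call takes as long as a camera call.
- arm.spot_in(camera, thing): "at" ([x, y, z] in m, in world coordinates, good to about 4 mm: the middle of the surface that is visible of it).
- arm.pinpoint(camera, thing): "at" ([x, y, z] in m, in world coordinates, good to about 4 mm: a listed point, or the origin of a listed thing).
The state is a dict: "time": time; "qpos": joint angles; "qvel": joint speeds; "effort": joint torques, N m; "tcp_pos": TCP position; "tcp_rot": TCP orientation; "wrist_force": force on the tool from outside, world axes, zero at the start; "ft_torque": the same for the moment, N m; "opening": finger opening in m.
Only numpy, scipy, OpenCV 4.12 (cv2) and the standard library are available. Lean on these libraries where they do the work, as an engineer would, in place of code of your own. Each camera call takes 0.05 s, during which the arm holds its last target.

## Working session

There is one attempt and no reset: what is moved stays moved. The work goes in short steps, each a Python script; the robot and the scene stay as the last script left them, time stands still between calls to the robot, and variables do not carry over. Pictures are saved under pics/ and viewed, and the job is handed in when it is done.

```bash
mkdir -p pics; ls
python3 - <<'E'
from workcell import arm
import cv2
o=arm.get_obs();print(o['time'],o['tcp_pos'],o['opening'])
for c in ["scene","top"]:
    p,d=arm.snapshot(c);cv2.imwrite(f"pics/{c}0.png",p[:,:,::-1])
    for t in ["chest","lid_hinge","lid_edge","drawer_left_knob","drawer_right_knob","mug","jar","press","bowl","rolling_pin"]:
        r=arm.pinpoint(c,t)
        print(c,t,[(q['at'],round(q['score'],2)) for q in r[:2]])
print(arm.get_obs()['time'])
E
```

```text
pics
0.0 [0.17842255 0.7021985  0.23041164] 0.0849806757100528
scene chest [([0.6916, 0.0965, -0.0035], 0.85), ([0.536, 0.0417, 0.0387], 0.15)]
scene lid_hinge [([0.7795, 0.083, 0.0834], 0.92)]
scene lid_edge [([0.6604, 0.1002, 0.1997], 0.92)]
scene drawer_left_knob [([0.5519, 0.1849, 0.0323], 0.75)]
scene drawer_right_knob [([0.536, 0.0381, 0.0375], 0.76), ([0.5372, -0.4889, -0.0034], 0.58)]
scene mug [([0.7077, 0.3034, 0.0], 0.93)]
scene jar [([0.7056, -0.1169, -0.0005], 0.74)]
scene press [([0.6749, 0.1026, 0.0594], 0.58)]
scene bowl [([0.537, -0.4895, 0.0018], 0.87)]
scene rolling_pin [([0.5132, 0.4983, 0.0021], 0.69), ([0.6062, 0.0223, 0.016], 0.59)]
top chest [([0.6913, 0.091, 0.0041], 0.92)]
top lid_hinge [([0.7758, 0.087, 0.085], 0.97), ([0.5342, -0.4868, 0.0035], 0.52)]
top lid_edge [([0.6616, 0.0981, 0.2021], 0.61)]
top drawer_left_knob [([0.546, 0.1859, 0.036], 0.73)]
top drawer_right_knob [([0.5364, 0.0437, 0.033], 0.68)]
top mug [([0.7088, 0.3003, -0.0011], 0.79)]
top jar [([0.6989, -0.122, 0.0026], 0.86)]
top press [([0.6718, 0.1005, 0.0593], 0.73)]
top bowl [([0.532, -0.4897, 0.0017], 0.86)]
top rolling_pin [([0.5115, 0.4996, -0.0034], 0.77)]
1.1
```

View pics/scene0.png

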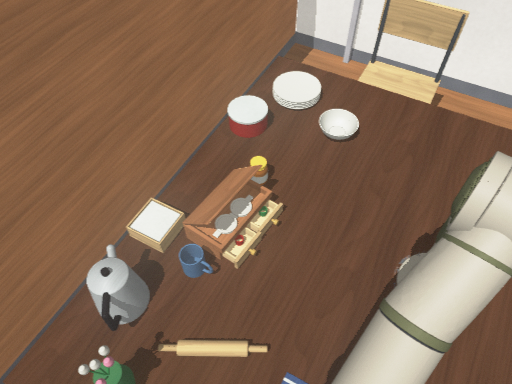

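View pics/top0.png

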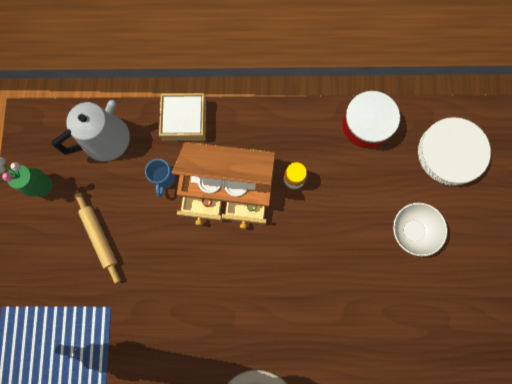

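The pictures show the lid half open at top-view pixel (225,162). The drawers are open at (200,208) and (245,212), the mug is at (158,172) and the jar at (296,176). Next I'll refine the yaw and lid angle from depth.

```bash
cat > h.py <<'E'
import numpy as np, cv2
from workcell import arm
def cloud(c):
    p,d=arm.snapshot(c);k=arm.calibration(c);K=k["camera_matrix"];T=k["extrinsics"]
    v,u=np.mgrid[:384,:512]
    X=np.stack([(u-K[0][2])/K[0][0]*d,(v-K[1][2])/K[1][1]*d,d],-1)@np.array(T)[:3,:3].T+np.array(T)[:3,3]
    X[d==0]=np.nan
    return p,X
E
python3 - <<'E'
from h import *
hinge=np.array([.7777,.085,.0842])
p,X=cloud("top"); cv2.imwrite("pics/topcrop.png",cv2.resize(p[130:240,140:320,::-1],None,fx=4,fy=4,interpolation=cv2.INTER_NEAREST))
n=np.array([np.sin(.75),-.1*np.sin(.75),np.cos(.75)]);n/=np.linalg.norm(n)
Q=X.reshape(-1,3);Q=Q[~np.isnan(Q).any(1)]
Q=Q[(Q[:,2]>.11)&(Q[:,2]<.22)&(abs(Q[:,1]-.09)<.17)&(Q[:,0]>.62)&(Q[:,0]<.8)]
for it in range(4):
    s=(Q-hinge)@n; m=abs(s-.008)<(.02 if it==0 else .006) if it==0 else abs(s-np.median(s[m]))<.006
    c=Q[m].mean(0);n=np.linalg.svd(Q[m]-c)[2][2];n*=np.sign(n[2])
print(m.sum(),n,"theta",np.arctan2(np.hypot(n[0],n[1]),n[2]),"yaw",np.arctan2(n[1],n[0]),"hinge off",(hinge-c)@n)
L=Q[m];print(L.min(0),L.max(0))
yaw=np.arctan2(n[1],n[0]);R=np.array([[np.cos(yaw),-np.sin(yaw)],[np.sin(yaw),np.cos(yaw)]])
print("lid chest-y range about hinge",np.percentile(((L-hinge)[:,:2]@R)[:,1],[1,50,99]),"x",np.percentile(((L-hinge)[:,:2]@R)[:,0],[0,1,99]))
o=arm.get_obs();print(o['tcp_rot'],o['wrist_force'])
for a,b in [("k L",(.549,.185,.035)),("k R",(.536,.041,.035)),("ch",(.6915,.094,0)),("edge",(.661,.099,.201))]:
    print(a,(np.array(b)-hinge)[:2]@R)
E
```

```text
2676 [ 0.65046664 -0.07889246  0.75542646] theta 0.7144916036300845 yaw -0.12069641458327433 hinge off -0.008704799685071513
[ 0.64218216 -0.05069613  0.11004376] [0.77710678 0.23451229 0.20244018]
lid chest-y range about hinge [-0.13906867 -0.00284334  0.1344892 ] x [-0.12053709 -0.11908534 -0.01792708]
[[ 2.46207133e-01  9.69217234e-01  3.29809598e-05]
 [ 9.69217235e-01 -2.46207133e-01 -1.02459969e-06]
 [ 7.12708788e-06  3.22179784e-05 -9.99999999e-01]] [ 0.45892946 -0.76167214 -0.43843986]
k L [-0.23907657  0.0717362 ]
k R [-0.23464388 -0.07278145]
ch [-0.08665653 -0.00144426]
edge [-0.11753666 -0.00015295]
```

View pics/topcrop.png

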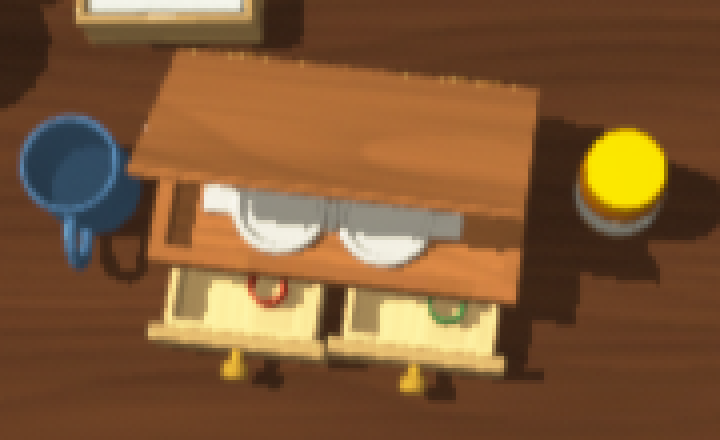

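Lid angle is about 0.715 rad and chest yaw about -0.12. I'll press the lid down along its arc.

```bash
cat >> h.py <<'E'
yaw=-.1207
cx=np.array([np.cos(yaw),np.sin(yaw),0]);cy=np.array([-np.sin(yaw),np.cos(yaw),0]);cz=np.array([0,0,1.])
HG=np.array([.7765,.0845,.085])
O=HG-.08*cx;O[2]=0
def W(x,y,z): return O+x*cx+y*cy+z*cz
def rot(tilt=0,s=1):
    # tool z leaning forward (+chest x) by tilt; tool x along s*chest y
    z=-np.cos(tilt)*cz+np.sin(tilt)*cx; x=s*cy
    return np.stack([x,np.cross(z,x),z],1)
def st(t=""):
    o=arm.get_obs();d=o['tcp_pos']-O
    print(t,round(o['time'],2),"chest frame",np.round([d@cx,d@cy,d[2]],4),"F",np.round(o['wrist_force'],1))
E
python3 - <<'E'
from h import *
R=rot(0,1)
for t in (0,.3,.5):
  for s in (1,-1): print(t,s,[None if q is None else np.round(q,2) for q in [arm.ik(W(-.2,.07,.035),rot(t,s)),arm.ik(W(-.1,.0,.2),rot(t,s))]])
arm.close()
def tip(th,r=.14,h=.009,over=0):
    return W(.08-r*np.cos(th)+.008*np.sin(th)+h, 0, .085+r*np.sin(th)+.008*np.cos(th)-over)
p=tip(.715)
arm.goto(p+[0,0,.10],R); st("above")
print(arm.move_linear(p+[0,0,.02],rate=.1)); st()
print(arm.move_linear(p-[0,0,.005],rate=.03,max_force=4)); st("touch")
E
```

```text
0 1 [array([-0.43,  0.68, -0.05,  2.16,  0.1 ,  0.3 ,  0.89]), array([-0.29,  0.49,  0.03,  1.91, -0.02,  0.74,  1.2 ])]
0 -1 [array([-0.71,  0.73,  0.38,  2.18, -0.76,  0.37, -1.39]), array([-0.76,  0.6 ,  0.77,  1.94, -0.56,  0.83, -1.38])]
0.3 1 [array([ 0.13,  0.95, -1.1 ,  2.31,  1.64,  1.01, -0.68]), array([-0.44,  0.42,  0.13,  2.13,  0.23,  0.34,  0.92])]
0.3 -1 [array([-0.57,  0.68, -0.01,  2.36,  2.13,  0.24,  1.9 ]), array([-0.79,  0.49,  0.65,  2.15, -0.55,  0.36, -1.44])]
0.5 1 [array([ 0.03,  1.  , -1.1 ,  2.43,  1.85,  1.25, -0.97]), array([-0.54,  0.41,  0.2 ,  2.27,  1.41,  0.16, -0.3 ])]
0.5 -1 [array([-0.3 ,  0.78, -0.55,  2.45,  2.04,  0.82,  1.91]), None]
above 4.71 chest frame [-0.0118  0.0013  0.2827] F [-0.   0.4 -0.9]
False
 5.66 chest frame [-1.100e-02  1.000e-04  2.035e-01] F [-0.8  0.8  0.4]
False
touch 6.64 chest frame [-0.0114 -0.      0.1778] F [ 1.7 -0.2  0.3]
```

Run:
```python
from h import *
def tip(th,r=.14,h=.009,over=.004):
    return W(.08-r*np.cos(th)+.008*np.sin(th)+h, 0, .085+r*np.sin(th)+.008*np.cos(th)-over)
for th in (.6,.45,.3,.15,.05):
    print(th,arm.move_linear(tip(th),rate=.05,max_force=20)); st()
```

```text
0.6 False
 7.1 chest frame [-0.023 -0.     0.166] F [ 0.7 -0.3 -0.2]
0.45 False
 7.67 chest frame [-0.0342 -0.      0.1486] F [-1.  -0.3  0.8]
0.3 False
 8.23 chest frame [-4.300e-02 -1.000e-04  1.295e-01] F [ 1.2 -0.7 -0.5]
0.15 False
 8.8 chest frame [-4.880e-02 -1.000e-04  1.093e-01] F [0.3 0.8 1. ]
0.05 False
 9.23 chest frame [-0.0508 -0.0001  0.0955] F [-1.1  0.6  0.6]
```

Run:
```python
from h import *
p,X=cloud("scene"); cv2.imwrite("pics/s1.png",cv2.resize(p[130:290,150:320,::-1],None,fx=4,fy=3.75,interpolation=cv2.INTER_NEAREST))
st()
```

```text
9.28 chest frame [-0.0508 -0.0001  0.0957] F [ 0.4 -0.3  0.3]
```

View pics/s1.png

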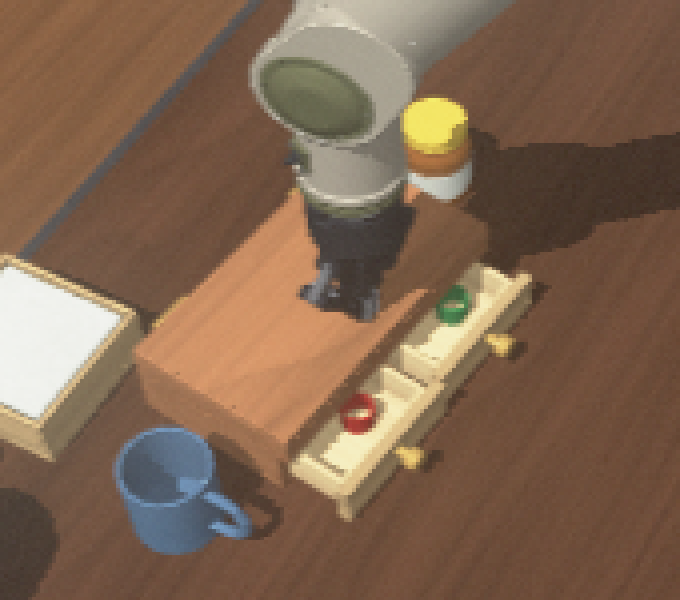

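The lid is almost flat, with the fingertips on it at about (365,310). I'll finish with a force-limited press.

Run:
```python
from h import *
p=W(-.051,0,.083)
print(arm.move_linear(p,rate=.015,max_force=12)); st("pressed")
print(arm.ik(W(-.2,.0717,.035),rot(.25,1)))
arm.move_linear(W(-.051,0,.18),rate=.15);st()
p,X=cloud("top");cv2.imwrite("pics/t2.png",cv2.resize(p[130:240,140:320,::-1],None,fx=4,fy=4))
q=(X-O);x=q@cx;y=q@cy
for a in (-.07,-.04,0,.04):
  for b in (-.11,.11):
    m=(abs(x-a)<.01)&(abs(y-b)<.015)&(q[...,2]<.11); print(a,b,m.sum(),np.nanmedian(q[...,2][m]))
```

```text
True
pressed 9.71 chest frame [-0.0505  0.      0.0931] F [-1.6 -0.6  7.7]
[ 0.14368672  0.94690868 -1.10321208  2.2791763   1.56943492  0.97623353
 -0.59665709]
 10.44 chest frame [-5.150e-02 -1.000e-04  1.793e-01] F [-1.1  0.1 -0.2]
-0.07 -0.11 102 0.09118407498847492
-0.07 0.11 0 nan
-0.04 -0.11 65 0.09289565381984799
-0.04 0.11 0 nan
0 -0.11 62 0.09264206950488962
0 0.11 0 nan
0.04 -0.11 61 0.09232842029807786
0.04 0.11 0 nan
  return np.nanmean(a, axis, out=out, keepdims=keepdims)
```

View pics/t2.png

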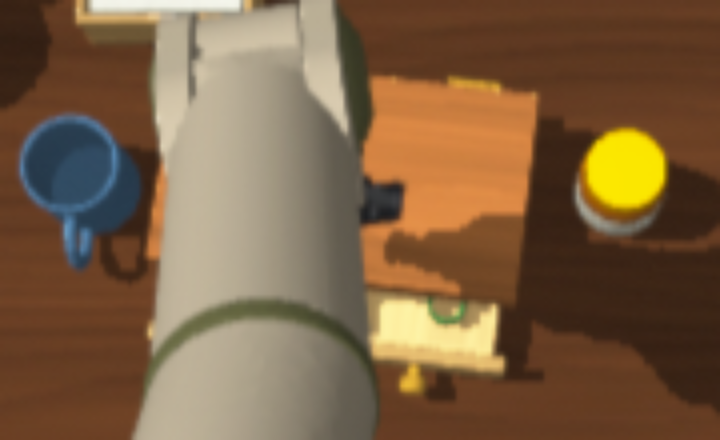

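The lid measures 92–93 mm above the table at all points not hidden by the arm, so it is flat. Next come the drawers, pushed at the knobs.

Run:
```python
from h import *
R=rot(0,1)
y=.0717
arm.goto(W(-.20,y,.14),R); st()
arm.move_linear(W(-.20,y,.031),rate=.1); st("down")
print(arm.move_linear(W(-.13,y,.031),rate=.04,max_force=12)); st("push")
print(arm.move_linear(W(-.100,y,.031),rate=.015,max_force=8)); st("home")
arm.move_linear(W(-.15,y,.031),rate=.08)
arm.move_linear(W(-.18,y,.12),rate=.15)
p,X=cloud("scene"); cv2.imwrite("pics/s3.png",cv2.resize(p[130:290,150:320,::-1],None,fx=4,fy=3.75))
for t in ("drawer_left_knob","drawer_right_knob"):
  for r in arm.pinpoint("scene",t)[:1]:
    d=np.array(r['at'])-O; print(t,d@cx,d@cy,d[2],r['score'])
st()
```

```text
11.21 chest frame [-0.1997  0.0718  0.1397] F [ 1.8 -1.1  0. ]
down 12.45 chest frame [-0.1997  0.0718  0.0315] F [0.4 0.1 0.3]
False
push 14.35 chest frame [-0.13    0.0717  0.031 ] F [-0.6 -0.6  0.1]
True
home 15.56 chest frame [-0.1129  0.0716  0.0305] F [-0.1  0.8 -0.2]
drawer_left_knob -0.09935311617208012 0.06850299058701248 0.0356 0.73
drawer_right_knob -0.15412957729229418 -0.06788476292167199 0.0364 0.64
 17.09 chest frame [-0.1801  0.0714  0.119 ] F [-0.3 -0.3  0.5]
```

View pics/s3.png

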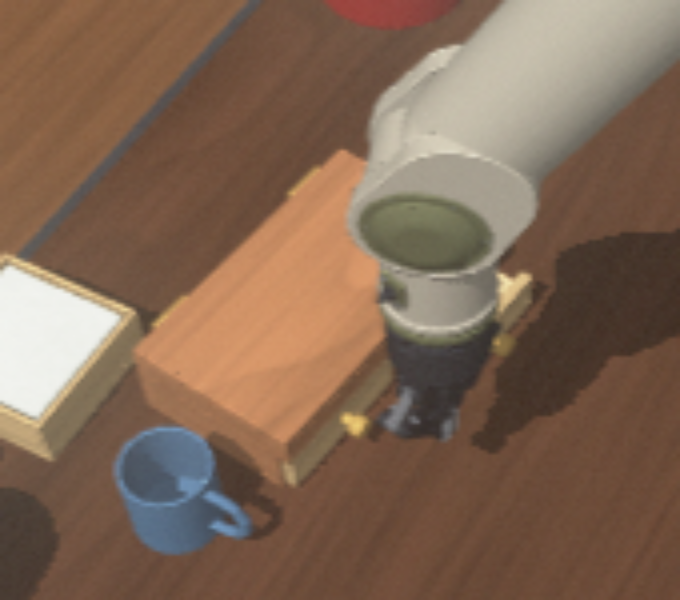

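The left drawer stopped at the expected closed position, with its front flush. Now the right drawer.

Run:
```python
from h import *
y=-.070
arm.move_linear(W(-.20,y,.12),rate=.2)
arm.move_linear(W(-.20,y,.031),rate=.1); st("down")
print(arm.move_linear(W(-.13,y,.031),rate=.04,max_force=12)); st("push")
print(arm.move_linear(W(-.100,y,.031),rate=.015,max_force=12)); st("home R")
arm.move_linear(W(-.16,y,.031),rate=.08)
# re-check left
arm.move_linear(W(-.16,.0717,.031),rate=.15)
print(arm.move_linear(W(-.12,.0717,.031),rate=.06,max_force=12))
print(arm.move_linear(W(-.100,.0717,.031),rate=.015,max_force=12)); st("home L")
arm.move_linear(W(-.17,.0717,.031),rate=.08)
arm.move_linear(W(-.2,.0717,.15),rate=.15)
arm.set_joints([-1.399, 0.599, -0.003, 1.599, 0.002, 0.943, -0.08]);st()
for c,(a,b,e,f) in {"scene":(130,290,150,320),"top":(130,240,140,320)}.items():
  p,X=cloud(c); cv2.imwrite(f"pics/{c}4.png",cv2.resize(p[a:b,e:f,::-1],None,fx=4,fy=3.7))
  for t in ("drawer_left_knob","drawer_right_knob","lid_edge","mug","jar"):
    for r in arm.pinpoint(c,t)[:1]:
      d=np.array(r['at'])-O; print(c,t,np.round([d@cx,d@cy,d[2]],4),np.round(r['at'],3),r['score'])
q=(X-O);x=q@cx;yy=q@cy
for a in (-.07,-.04,0,.04,.07):
  print(a,[round(float(np.nanmedian(q[...,2][(abs(x-a)<.008)&(abs(yy-b)<.015)])),4) for b in (-.11,0,.11)])
st()
```

```text
down 19.0 chest frame [-0.1998 -0.0699  0.0314] F [ 0.   1.  -0.1]
False
push 20.9 chest frame [-0.13  -0.07   0.031] F [-0.6  1.  -1.1]
True
home R 22.15 chest frame [-0.1131 -0.0701  0.0305] F [-0.8  0.4 -0.2]
False
True
home L 25.53 chest frame [-0.113   0.0715  0.0305] F [-0.3 -0.1 -0.9]
 29.56 chest frame [-0.5867  0.5414  0.2315] F [-0.6 -0.2  0.5]
scene drawer_left_knob [-0.1002  0.0698  0.0347] [0.606 0.176 0.035] 0.66
scene drawer_right_knob [-0.1025 -0.0712  0.0382] [0.587 0.036 0.038] 0.5
scene jar [ 0.0296 -0.2075 -0.0009] [ 0.702 -0.115 -0.001] 0.69
top drawer_left_knob [-0.1056  0.0737  0.0344] [0.601 0.18  0.034] 0.61
top drawer_right_knob [-0.1    -0.0722  0.0346] [0.589 0.034 0.035] 0.65
top lid_edge [-0.0817  0.0035  0.0992] [0.616 0.107 0.099] 0.57
top mug [-0.0177  0.2081 -0.0034] [ 0.705  0.303 -0.003] 0.96
top jar [ 0.0296 -0.2144  0.0009] [ 0.701 -0.122  0.001] 0.88
-0.07 [0.0932, 0.0921, 0.0922]
-0.04 [0.0927, 0.0924, 0.0927]
0 [0.0922, 0.0932, 0.0921]
0.04 [0.0926, 0.0929, 0.0937]
0.07 [0.092, 0.0922, 0.0927]
 30.16 chest frame [-0.5885  0.5419  0.2316] F [ 0.8 -0.4 -0.3]
```

```bash
cd pics; python3 -c "
import cv2,numpy as np
a=cv2.imread('scene4.png');b=cv2.imread('top4.png')
b=cv2.resize(b,(440,300));a=cv2.resize(a,(360,300));cv2.imwrite('both4.png',np.hstack([a,b]))"
```

```text
(no output)
```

View pics/both4.png

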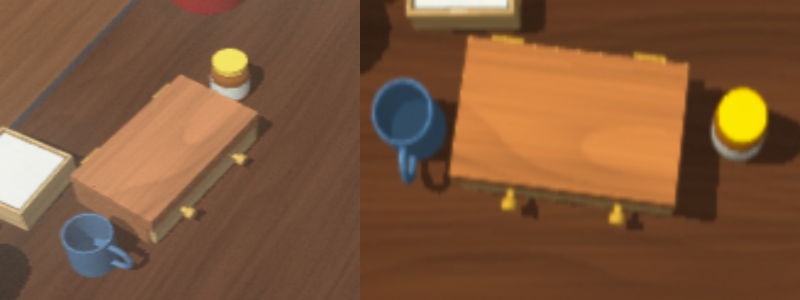

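The last pictures show the lid flat and both drawer fronts flush, with the knobs at about (188,212) and (238,158) in the scene view. The mug and jar haven't moved, so I'm handing in.

```bash
python3 -c "
from workcell import arm
print(arm.hand_in(),arm.get_obs()['time'])"
```

```text
the job is handed in; nothing more can be done
the job is handed in; nothing more can be done
```

The chest is closed and handed in. I pressed the lid slowly down along its arc with the shut fingertips. Then I pushed the left and the right drawer home by their knobs, slowing down before the stops, and moved the arm back to its start pose at about 30 s.

**Lid:** the depth readings put its top at 92–94 mm across the whole panel, against 93 mm when shut.

**Drawers:** both pushes stopped on firm contact at the same spot, with the knob ends 102 mm from the chest centre, which is fully shut. The networks put the knobs at 100–106 mm. Pressing the left drawer a second time met the same stop.

**Surroundings:** the mug and jar are where they were, to within a few millimetres.

**Not checked:** the tray and drawer contents are hidden now that the chest is shut. In its last picture, the scene camera's network missed the mug and the lid edge; the top camera found both.

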